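# Draw out the bench magnifier's telescoping boom to the clip on its scale and hold it there

## Robot

A 6-joint arm with a two-finger parallel gripper is mounted at the origin on the work surface. World frame = base frame: x ahead of the robot, y to its left, z up, the work surface at z = 0. Lengths are in mm, angles in rad, forces in N, time in s.
With the tool pointing down it reaches from about 325 to 900 mm from the base axis. Payload 3.5 kg.
Tool frame: the origin (TCP) lies midway between the tips of the shut fingers; the grasp point (between the pads) lies 19 mm behind it; z points along the fingers, y is the direction in which the jaws open and shut (so a half turn about z gives the same grasp; the last joint's range is limited). The gripper opens to 85 mm and grips with 20 to 120 N. Pads are 22 mm wide; open, the fingers measure 114 mm over their backs; the gripper's body (76 mm by 85 mm) begins 54 mm behind the grasp point. The pads swing forward as they close: fully open they stand 13 mm farther back than shut.
Start: joints at [1.219, 0.276, -0.026, 1.268, 0, 1.467], TCP at [153.907, 605.751, 231.313] pointing down, gripper open.
Joint ranges: [-3.12, 3.12], [-0.85, 1.88], [-1.08, 1.24], [-1.95, 2.15], [-1.57, 1.53], [-3.14, 3.14]. Speed limits (rad/s): [2.57, 2.57, 3.14, 3.14, 3.14, 3.14].

## Interface

Orientations are given as a rotation vector (axis times angle).
In Python, from workcell import arm gives the robot as it stands.
- The arm moves only by the tool play_rows, never from a script. Its argument "series" is a list of rows, each a list of 2 entries, a list of its own where there are three numbers: the shift along the tool's x, y, z each as a share of 1000 mm, from -1 to 1, then the turn, a rotation vector about the tool's x, y, z each as a share of 360 degrees, from -1 to 1. In form: [[[tx, ty, tz], [ax, ay, az]], ...]. A call has 1 to 8 rows; each row shifts and turns the pose as measured when the row begins, along the tool's axes as they then stand; what a row does not reach is not made up. A row lasts 1/8 s, in which the tool goes at most 62.5 mm and 10.7 degrees, less where a joint would pass 70% of its speed; a pose out of reach is approached as far as the arm can. A call with a number of a shift or a turn outside -1 to 1 is refused whole. A call with a gripper value outside its range is refused whole. "jaw" is the closure, from 0 (fully open) to 1 (shut), set as the call begins (left out, the last holds). The fingers move at their own pace and stop on an object; "grip_force" is the grip in N (left out, the last holds). Time passes only in rows, so rows that do not move let the fingers close. It gives the time, the measured TCP pose, the force and the opening at its end, in the units of the state.
- arm.get_state(): the state, without advancing time (a new reading comes with each control period).
- arm.snapshot(name): name is "scene" or "top" or "wrist"; returns a dict with "frame" (400x640x3 uint8, red, green, blue), "range_z" (400x640 float32, mm along the optical axis (not along the pixel's ray), 0 where there is no reading), "K" (3x3 intrinsics, pixels), "eye" and "orientation" of the camera in the world. Camera axes: x right, y up, looking along -z (the intrinsics and any distortion apply to the point x, -y, -z); pixel columns grow to the right and rows downward; lengths in mm; the calibration is good to about 2 mm. A picture is of the moment at which its call begins.
- arm.sign_off(): hands the job in, once; it reports no verdict.
The state is a dict: "time": time; "q": joint angles; "qd": joint speeds; "effort": joint torques, N m; "position": TCP position; "orientation": TCP orientation; "contact_force": force on the tool from outside, world axes, zero at the start; "ft_torque": the same for the moment, N m; "grip_width": finger opening in mm.
Only numpy, scipy, OpenCV 4.12 (cv2) and the standard library are available. Lean on these libraries where they do the work, as an engineer would, in place of code of your own. Each camera call takes 0.05 s, during which the arm holds its last target.

## Task

Squeeze the lock button on the magnifier's grip and, keeping it squeezed, slowly (under 10 cm a second) draw the telescoping boom out until its pointer is level with the mark where the little clip sits on the scale. A spring pulls the boom back, so finish still gripping it there, motionless and with the button squeezed, and never let it snap back. Leave the clip and everything else on the bench where it is.

Things in the scene. Friction and masses are not known exactly. Their poses are not given: they have to be found in the camera images.
- stand: Magnifier stand, fixed: off-white base plate 12 mm thick, x -225 to +300 mm, y -80 to +80 mm, with column, grey square sleeve and a white strip rack (34 mm high) under the boom. Origin on the table below the sleeve's mouth. x (horizontal) is the way the boom comes out, z up; scale and lock button are on the -y side.
- scale_zero (a point): On the top of the fixed aluminium scale bar (26 mm wide, 210 mm long, along the stand's x, 75 mm above the table), at the first line, where the pointer is at home. A black line every 10 mm along x, a longer one every 50 mm.
- boom (a joint): Extension of the boom (22 mm square tube, slides along the stand's x only) in m: 0 = home, at most 0.16. A return spring pulls it home with 3 N there, 5.4 N at full extension, plus light friction; let go, it snaps back. At home it is locked (1 mm of play) unless the button is in by more than 3 mm.
- lens (a point): Centre of the horizontal round magnifying lens, 90 mm in diameter, 10 mm thick, 95 mm above the table, carried by the boom 85 mm ahead of the grip.
- grip_top (a point): Middle of the top face, 167 mm above the table, of the boom's grey upright grip, 34 mm long (x), 26 mm thick (y), from 108 mm up. Beside it (y) all is free above 106 mm height but for its button. On the sleeve, 38 to 50 mm behind its centre at home, stands a small steel latch keeper, 134 mm high.
- grip_center (a point): Where to grip: middle of the 26 mm thick grip block, 142 mm above the table, level with the button's centre, 25 mm below the block's top. Grip from above, fingers closing along the stand's y: one pad on the bare +y face, one on the button on the -y face. Axes as the stand's.
- lock (a joint): How far the lock button is squeezed in, in m: 0 = out, 8 mm proud of the grip's -y face (34 mm over both faces); 0.008 = flush. Spring: 2 N to start, 5.6 N flush. Unlocks beyond 0.003. A centred grip pushes it flush; if the fingers sit too far towards -y, the bare face stops them before the button is in.
- button_face (a point): Centre of the outer face of the black lock button (24 mm long, 30 mm high) on the -y face of the grip; it moves along the stand's +y when squeezed.
- pointer (a point): Tip of the flat steel pointer that sticks out of the boom under the grip towards -y, over the scale's inner edge, 82 mm above the table. It moves with the boom and is level with the grip's centre along x. Axes as the stand's.
- clip_mark (a point): Inner (+y) end of the upright fin of the small black clip astride the scale bar (22 mm long; fin 5 mm thick, top 105 mm high). The pointer must come level with the fin's middle along the stand's x, 60 to 145 mm ahead of the pointer at the start. Axes as the stand's. The clip slides if pushed hard.
- dish_a: Closed clear culture dish, diameter 63 mm, 15 mm high, lying on the table on the robot's side of the stand; bystander, origin at the centre of its underside.
- dish_b: Second dish, same as dish_a; bystander.
- marker: White marker pen, 125 x 14 x 14 mm, lying on the table on the far side of the stand; bystander, origin at the centre of its underside.
- pump: White pump bottle, diameter 64 mm, 177 mm high, at the right of the table; bystander, origin at the centre of its underside.
- gloves: Cardboard carton 220 x 120 x 75 mm at the right of the table; bystander, origin at the centre of its underside.
- jar: Clear screw-top jar, diameter 60 mm, 75 mm high, at the left of the table; bystander, origin at the centre of its underside.
- pot: White ceramic pen pot, diameter 72 mm, 85 mm high, at the left of the table; bystander, origin at the centre of its underside.

How it is judged (in metres and radians):
On the way, in this order (a step that is already met when the one before it is completed fails the run):
1. the lock button is squeezed in by the fingers while the boom is still home (value of joint lock above 0.003 m and contact force between the fingers and boom above 3 N and value of joint boom below 0.006 m), for 0.1 s.
2. the boom is being drawn out with the button squeezed (value of joint lock above 0.003 m and contact force between the fingers and boom above 3 N and value of joint boom above 0.03 m), for 0.1 s.
At the end, for the whole second after the job is handed in: Through the last second the boom's pointer is level with the clip's mark within 5 mm (half a scale division) along the scale, the boom is motionless (under 10 mm/s), and the fingers still grip it (over 3 N) with the lock button squeezed in by more than 3 mm (x of pointer in the frame of clip_mark between -0.005 and 0.005 m and velocity of joint boom between -0.01 and 0.01 m/s and value of joint lock above 0.003 m and contact force between the fingers and boom above 3 N); the arm keeps its last pose, push and grip.
It fails at once if the boom slides faster than 0.2 m/s, out or back (velocity of joint boom above 0.2 m/s or velocity of joint boom below -0.2 m/s).
It fails at once if the clip is pushed along the scale by more than 3 mm (distance of clip_mark from where it was at the start of the episode above 0.003 m).
It fails at once if a bystander is moved by more than 2 cm (distance of any of dish_a, dish_b, marker, pump, gloves, jar, pot from where it was at the start of the episode above 0.02 m).
It also fails if it takes over 34 s, if anything falls off the work surface, if the arm or the gripper's body presses on something with over 40 N, if the wrist force passes 120 N, or if a joint passes its speed limit or range.

## Working session

There is one attempt and no reset: what is moved stays moved. The work goes in short steps, Python scripts to look and compute and a tool call to move; the robot and the scene stay as the last step left them, time stands still between calls to the robot, and variables do not carry over. Pictures are saved under pics/ and viewed, and the job is handed in when it is done.

Besides the shell and the picture viewer there is one more tool, called as name(argument=value, ...), one argument or row to a line, values as JSON. play_rows: Moves the arm, as the interface text tells. Shift numbers are shares of 1000 mm and turn numbers shares of 360 degrees, none past 1 either way. Its arguments: {"type":"object","properties":{"series":{"type":"array","items":{"type":"array"}},"jaw":{"type":"number"},"grip_force":{"type":"number"}},"required":["series"]}

```bash
mkdir -p pics; ls; python3 - <<'E'
from workcell import arm
import cv2,numpy as np
s=arm.get_state();print(s)
for n in("scene","top"):
    d=arm.snapshot(n);cv2.imwrite(f"pics/{n}0.png",d["frame"][:,:,::-1]);np.savez(f"{n}0.npz",**d);print(n,d["K"],d["eye"],d["orientation"])
E
```

```text
pics
{'time': 0.0, 'q': array([ 1.21863106e+00,  2.77161713e-01, -2.79149855e-02,  1.26799457e+00,
       -1.43401164e-05,  1.46739881e+00]), 'qd': array([-1.92421375e-04,  2.80769412e-05,  5.36374760e-04,  6.28858588e-05,
       -2.06282061e-04, -1.03015618e-03]), 'effort': array([-3.92401375e-06, -4.45506942e+01,  2.95202833e+01,  1.62544573e-02,
        1.01069003e-05,  1.60150506e-06]), 'position': array([153.61844384, 605.00914098, 230.12580782]), 'orientation': array([-0.38969437, -3.11682383,  0.0034857 ]), 'contact_force': array([-0.08905479, -0.49733117, -0.21788467]), 'ft_torque': array([-0.01644042,  0.03906574,  0.01823248]), 'grip_width': 85.15780220163361}
scene [[394.31781423   0.         320.60110534]
 [  0.         394.31781423 196.67920581]
 [  0.           0.           1.        ]] [1127.11172783 -463.92869187 1132.48496972] [0.58989854 0.2832708  0.86680214]
top [[485.51281783   0.         320.34404566]
 [  0.         485.51281783 198.49959694]
 [  0.           0.           1.        ]] [ 373.46275507  -21.74493923 1654.10818799] [ 0.10501024 -0.08968053 -1.5964289 ]
```

View pics/scene0.png

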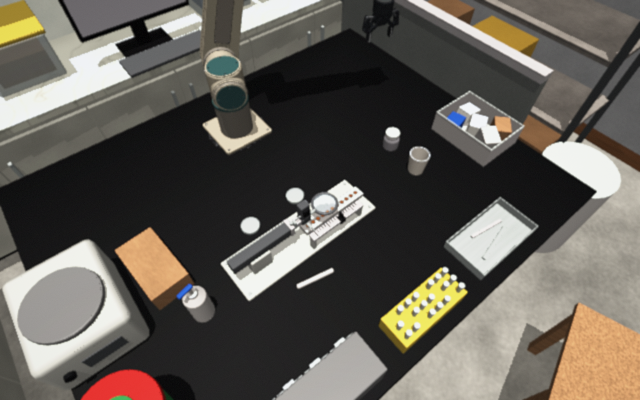

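View pics/top0.png

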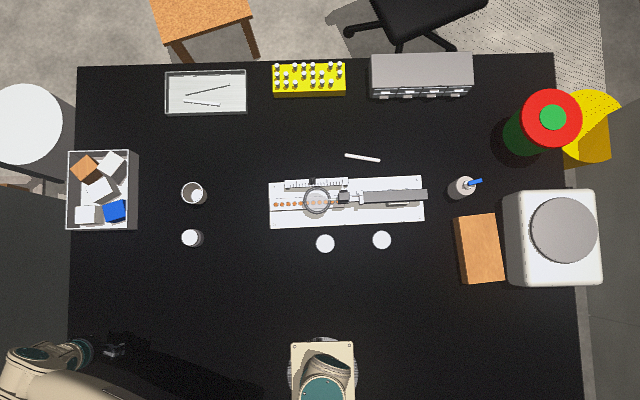

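```bash
cat > h.py <<'E'
import numpy as np,cv2
from scipy.spatial.transform import Rotation as Ro
def cloud(d):
    K=d["K"];z=d["range_z"].astype(float);v,u=np.mgrid[:z.shape[0],:z.shape[1]]
    p=np.stack([(u-K[0,2])/K[0,0]*z,-(v-K[1,2])/K[1,1]*z,-z],-1)
    P=p@Ro.from_rotvec(d["orientation"]).as_matrix().T+d["eye"]
    P[z==0]=np.nan
    return P
def proj(d,p):
    c=(np.asarray(p,float)-d["eye"])@Ro.from_rotvec(d["orientation"]).as_matrix()
    K=d["K"];return np.stack([K[0,2]+K[0,0]*c[...,0]/-c[...,2],K[1,2]-K[1,1]*c[...,1]/-c[...,2]],-1)
def crop(d,x0,y0,x1,y1,s,name):
    cv2.imwrite(name,cv2.resize(d["frame"][y0:y1,x0:x1,::-1],None,fx=s,fy=s,interpolation=cv2.INTER_CUBIC))
E
python3 - <<'E'
from h import *
t=dict(np.load("top0.npz"));s=dict(np.load("scene0.npz"))
crop(t,260,165,440,240,4.4,"pics/top0c.png");crop(s,210,170,390,305,4.4,"pics/scene0c.png")
P=cloud(t)
for y in range(180,215,3): print(y,[tuple(np.round(P[y,x]).astype(int)) if np.isfinite(P[y,x,0]) else 0 for x in (290,313,330,340,344,350,356,365,400)])
E
```

```text
180 [(np.int64(633), np.int64(89), np.int64(82)), (np.int64(631), np.int64(13), np.int64(77)), (np.int64(631), np.int64(-43), np.int64(71)), (np.int64(629), np.int64(-75), np.int64(74)), (np.int64(629), np.int64(-89), np.int64(71)), (np.int64(638), np.int64(-112), np.int64(15)), (np.int64(637), np.int64(-132), np.int64(15)), (np.int64(637), np.int64(-163), np.int64(10)), (np.int64(633), np.int64(-282), np.int64(16))]
183 [(np.int64(624), np.int64(90), np.int64(72)), (np.int64(621), np.int64(14), np.int64(83)), (np.int64(618), np.int64(-42), np.int64(85)), (np.int64(619), np.int64(-75), np.int64(78)), (np.int64(618), np.int64(-88), np.int64(78)), (np.int64(628), np.int64(-111), np.int64(12)), (np.int64(628), np.int64(-132), np.int64(10)), (np.int64(626), np.int64(-162), np.int64(15)), (np.int64(624), np.int64(-283), np.int64(6))]
186 [(np.int64(614), np.int64(89), np.int64(77)), (np.int64(611), np.int64(14), np.int64(77)), (np.int64(619), np.int64(-43), np.int64(16)), (np.int64(619), np.int64(-77), np.int64(11)), (np.int64(617), np.int64(-90), np.int64(21)), (np.int64(617), np.int64(-
[... 3262 characters left out ...]
13)), (np.int64(537), np.int64(-74), np.int64(9)), (np.int64(536), np.int64(-88), np.int64(10)), (np.int64(536), np.int64(-108), np.int64(9)), (np.int64(534), np.int64(-128), np.int64(16)), (np.int64(535), np.int64(-160), np.int64(2)), (np.int64(531), np.int64(-278), np.int64(9))]
213 [(np.int64(531), np.int64(96), np.int64(8)), (np.int64(521), np.int64(16), np.int64(98)), (np.int64(527), np.int64(-40), np.int64(14)), (np.int64(526), np.int64(-74), np.int64(14)), (np.int64(525), np.int64(-87), np.int64(17)), (np.int64(525), np.int64(-108), np.int64(14)), (np.int64(525), np.int64(-128), np.int64(11)), (np.int64(524), np.int64(-159), np.int64(12)), (np.int64(520), np.int64(-277), np.int64(9))]
```

View pics/top0c.png

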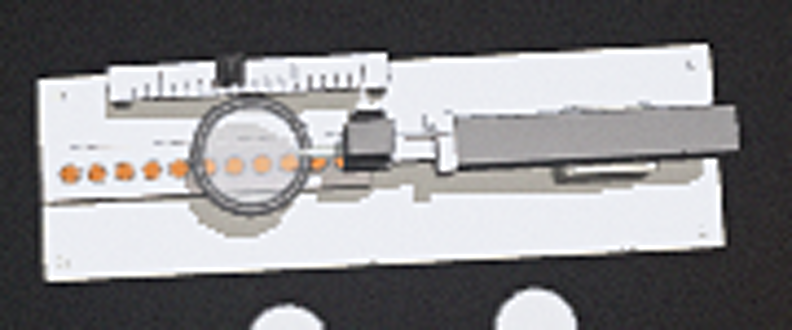

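View pics/scene0c.png

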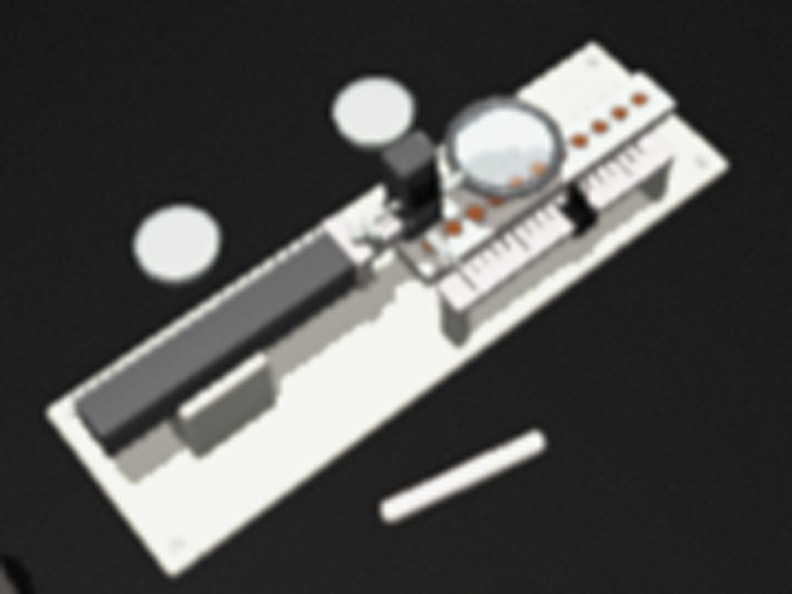

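```bash
cat >> h.py <<'E'
def at(d,u,v,z):
    K=d["K"];r=Ro.from_rotvec(d["orientation"]).as_matrix()@np.array([(u-K[0,2])/K[0,0],-(v-K[1,2])/K[1,1],-1.])
    e=np.array(d["eye"]);return e+r*(z-e[2])/r[2]
E
python3 - <<'E'
from h import *
t=dict(np.load("top0.npz"));s=dict(np.load("scene0.npz"))
f=lambda c,z:at(t,c[0]/4.4+260-.4,c[1]/4.4+165-.4,z)
g=lambda c,z:at(s,c[0]/4.4+210-.4,c[1]/4.4+170-.4,z)
C=np.array([f(c,12) for c in [(39,80),(709,44),(725,243),(45,281)]]);print(C)
D=np.array([g(c,12) for c in [(728,165),(173,577),(47,411),(593,42)]]);print(D)
# plate corners in stand: far-left = (+300,-80), far-right (-225,-80), near-right(-225,80), near-left(300,80)
S=np.array([(300,-80),(-225,-80),(-225,80),(300,80)],float)
for Q in (C,D):
    A=Q[:,:2]; a0=A.mean(0);s0=S.mean(0)
    H=(S-s0).T@(A-a0);th=np.arctan2(H[0,1]-H[1,0],H[0,0]+H[1,1])
    R=np.array([[np.cos(th),-np.sin(th)],[np.sin(th),np.cos(th)]]);T=a0-R@s0
    print("theta",np.degrees(th),"origin",T,"res",A-(S@R.T+T))
    n=lambda p:np.round((np.asarray(p)[:2]-T)@R,1)
    print("gripTop t",[n(f(c,167)) for c in [(348,115),(394,115),(393,155),(348,155)]]," clip fin top",n(f((231,54),105)),n(f((231,84),105)), "lens",n(f((250,154),95)))
    print("scene: grip top",[n(g(c,167)) for c in [(384,157),(410,131),(438,153),(412,180)]],"clip",n(g((575,185),105)))
E
```

```text
[[ 636.80841775  167.6843688    12.        ]
 [ 650.02591371 -354.10725981   12.        ]
 [ 494.78368712 -358.22507177   12.        ]
 [ 480.16017725  165.2539005    12.        ]]
[[ 636.85746715  168.9594072    12.        ]
 [ 650.66303297 -353.6331504    12.        ]
 [ 490.28320616 -357.53246348   12.        ]
 [ 476.57437394  166.71628895   12.        ]]
theta 91.49880826079381 origin [ 566.42540479 -132.33568567] res [[-1.74276989 -1.96979875]
 [-2.25725565  1.05895398]
 [ 2.44577684  1.12612693]
 [ 1.55424869 -0.21528215]]
gripTop t [array([ 64.8, -16.1]), array([ 32.5, -14.3]), array([35. , 13.9]), array([66.4, 12.2])]  clip fin top [145.9 -74.6] [147.  -52.3] lens [135.9  -1.1]
scene: grip top [array([35.8, 11.3]), array([62.9, 17. ]), array([66. , -9.7]), array([ 38.6, -15.7])] clip [149.8 -59.6]
theta 91.4707267847142 origin [ 564.55700278 -131.36012575] res [[ 0.02668068 -1.63493412]
 [ 0.35748835  0.59955683]
 [-0.07504748  0.80683671]
 [-0.30912154  0.22854059]]
gripTop t [array([ 63.8, -17.9]), array([ 31.5, -16.1]), array([33.9, 12.1]), array([65.4, 10.4])]  clip fin top [144.9 -76.3] [146.  -54.1] lens [134.9  -2.9]
scene: grip top [array([34.8,  9.5]), array([61.9, 15.2]), array([ 64.9, -11.5]), array([ 37.5, -17.5])] clip [148.8 -61.4]
```

```bash
cat >> h.py <<'E'
def rel(st,pos,th):
    """shift/turn in tool shares to reach TCP pos; tool y along +-stand y, z down"""
    R=Ro.from_rotvec(st["orientation"]).as_matrix()
    d=R.T@(np.asarray(pos,float)-st["position"])
    out=[]
    for sg in(1,-1):
        y=sg*np.array([-np.sin(th),np.cos(th),0]);z=np.array([0,0,-1.]);x=np.cross(y,z)
        T=np.stack([x,y,z],1);out.append(Ro.from_matrix(R.T@T).as_rotvec(degrees=True))
    return d,out
E
python3 - <<'E'
from h import *
from workcell import arm
s=arm.get_state();print(Ro.from_rotvec(s["orientation"]).as_matrix().round(3))
print(rel(s,(565,-82,260),np.radians(91.48)))
E
```

```text
[[-0.969  0.246 -0.001]
 [ 0.246  0.969 -0.002]
 [ 0.    -0.002 -1.   ]]
(array([-567.8713962 , -564.66650204,  -28.71820936]), [array([-6.99162243e-02, -1.16338574e-01, -1.05737152e+02]), array([-1.07915035e-01,  6.48539131e-02,  7.42627789e+01])])
```

play_rows(
  series=[
    [[0,0,-0.005],[0,0,0.0258]],
    [[0,0,-0.005],[0,0,0.0258]],
    [[0,0,-0.005],[0,0,0.0258]],
    [[0,0,-0.005],[0,0,0.0258]],
    [[0,0,-0.005],[0,0,0.0258]],
    [[0,0,-0.005],[0,0,0.0258]],
    [[0,0,-0.005],[0,0,0.0258]],
    [[0,0,0],[0,0,0.0258]],
  ],
  jaw=0,
)

```text
time: 1.1
position: [152.4, 601.7, 260.3]
orientation: [2.237, 2.197, -0.019]
contact_force: [0.1, -0.5, -0.7]
grip_width: 85.5
```

```bash
python3 - <<'E'
from h import *
from workcell import arm
s=arm.get_state();print(s["time"],s["position"],s["q"])
print(rel(s,(565,-82,270),np.radians(91.48)))
E
```

```text
1.1 [152.40258918 601.65171472 260.27282853] [1.21858371e+00 2.65470010e-01 2.01110804e-02 1.33917911e+00
 2.81806960e-05 2.80730310e+00]
(array([-676.22899871,  424.75515641,   -2.88213986]), [array([  1.14238468,   0.42767325, 177.48894058]), array([-0.27606877,  0.73742452, -2.50688754])])
```

play_rows(
  series=[
    [[-0.05,0.031,0],[0,0,-0.007]],
    [[-0.05,0.031,0],[0,0,0]],
    [[-0.05,0.031,0],[0,0,0]],
    [[-0.05,0.031,0],[0,0,0]],
    [[-0.05,0.031,0],[0,0,0]],
    [[-0.05,0.031,0],[0,0,0]],
    [[-0.05,0.031,0],[0,0,0]],
    [[-0.05,0.031,0],[0,0,0]],
  ],
)

```text
time: 2.1
position: [413.4, 198.2, 260.5]
orientation: [2.177, 2.255, -0.024]
contact_force: [1.8, 1.1, 0.9]
grip_width: 85.2
```

```bash
python3 - <<'E'
from h import *
from workcell import arm
s=arm.get_state();print(s["time"],s["position"],s["q"])
print(rel(s,(565,-82,270),np.radians(91.48)))
E
```

```text
2.1 [413.42845721 198.16727434 260.46438053] [ 0.31405336 -0.02908891 -0.31386113  1.29618896 -0.01284382  1.84979903]
(array([-285.43441746,  141.59305089,   -6.09618729]), [array([  -1.36170961,   -0.5531782 , -179.46200427]), array([-0.35320947,  0.86946436,  0.53198307])])
```

play_rows(
  series=[
    [[-0.047,0.0235,-0.003],[-0.001,0.0024,0.0015]],
    [[-0.047,0.0235,-0.003],[0,0,0]],
    [[-0.047,0.0235,-0.003],[0,0,0]],
    [[-0.047,0.0235,0],[0,0,0]],
    [[-0.047,0.0235,0],[0,0,0]],
    [[-0.025,0.012,0],[0,0,0]],
    [[0,0,0],[0,0,0]],
  ],
)

```text
time: 2.98
position: [552.8, -71.4, 266.8]
orientation: [-2.199, -2.239, 0.002]
contact_force: [-0.9, 0.1, -0.2]
grip_width: 85.4
```

```bash
python3 - <<'E'
from h import *
from workcell import arm
s=arm.get_state();print(s["time"],s["position"],s["q"])
print(rel(s,(565,-82,270),np.radians(91.48)))
d=arm.snapshot("wrist");np.savez("w1.npz",**d);crop(d,0,0,640,400,1.25,"pics/w1.png");print(d["K"],d["eye"],d["orientation"])
E
```

```text
2.975 [552.75572522 -71.40035304 266.84914015] [-2.44806063e-01  1.42013841e-01 -1.18141373e-01  1.31388854e+00
  6.83006074e-04  1.30767266e+00]
(array([-10.81735026,  12.03868627,  -3.20275889]), [array([-1.36047201e-01,  2.65077035e-01,  1.79569211e+02]), array([-0.16915717, -0.08681763, -0.43054154])])
[[297.61341311   0.         317.16834381]
 [  0.         297.61341311 196.6055175 ]
 [  0.           0.           1.        ]] [551.79862252   6.73467565 408.96387998] [-0.31078994 -0.00032585  0.01856111]
```

View pics/w1.png

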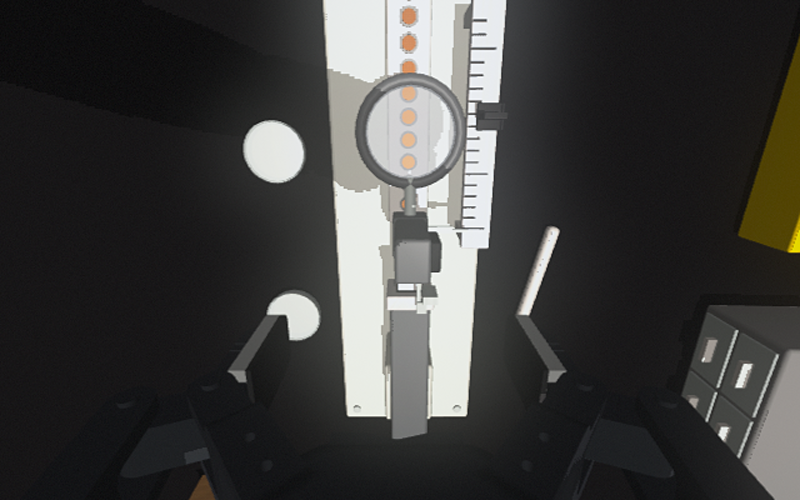

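```bash
python3 - <<'E'
from h import *
d=dict(np.load("w1.npz"))
crop(d,300,60,420,240,3.3,"pics/w1a.png");crop(d,355,70,420,205,4.4,"pics/w1b.png")
E
```

```text
(no output)
```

View pics/w1a.png

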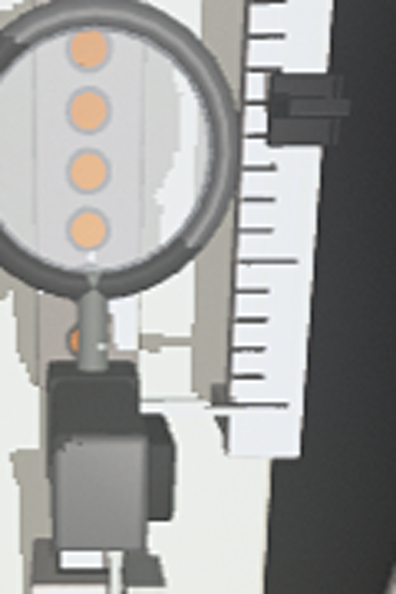

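View pics/w1b.png

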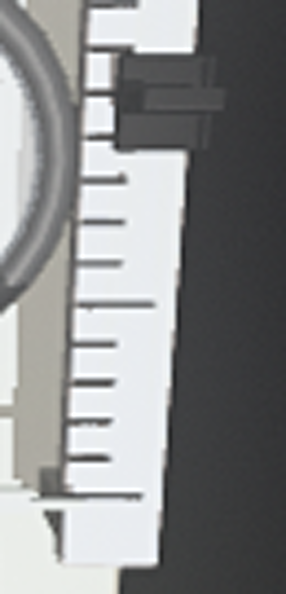

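```bash
python3 - <<'E'
from h import *
d=dict(np.load("w1.npz"))
P=cloud(d)
f=lambda x,y,z:at(d,x/4.4+355-.4,y/4.4+70-.4,z)
L=[(67,495,0),(80,459,10),(85,421,20),(88,383,30),(92,344,40),(76,303,50),(98,263,60),(100,222,70),(103,180,80),(102,137,90),(103,93,100)]
W=np.array([f(x,y,75) for x,y,_ in L]);v=np.array([l[2] for l in L])
print(W[:,:2].round(1))
print(np.polyfit(v,W[:,1],1))
for p in [(142,88),(142,110),(222,88),(222,110),(182,99)]: print("fin",p,f(*p,105).round(1))
print("clip base edges y",f(118,150,80),f(118,56,80))
# depth patch around clip
for y in range(78,110,2): print(y,[ '%d,%d,%d'%tuple(P[y,x].round()) for x in range(378,408,4)])
g=lambda x,y,z:at(d,x/3.3+300-.4,y/3.3+60-.4,z)
print("grip top",[g(*c,167)[:2].round(1) for c in [(57,437),(146,435),(146,550),(58,550)]])
for y in range(192,230,4): print(y,['%d,%d,%d'%tuple(P[y,x].round()) for x in range(314,356,4)])
E
```

```text
[[613.7 -81.7]
 [616.3 -71.9]
 [616.9 -61.8]
 [616.9 -51.9]
 [617.1 -41.9]
 [612.3 -31.7]
 [617.1 -21.7]
 [616.8 -11.8]
 [616.7  -1.8]
 [615.6   8.2]
 [615.1  18.2]]
[  1.00035011 -81.81759566]
fin (142, 88) [617.8  18.4 105. ]
fin (142, 110) [618.2  13.9 105. ]
fin (222, 88) [635.3  18.7 105. ]
fin (222, 110) [635.8  14.2 105. ]
fin (182, 99) [626.8  16.3 105. ]
clip base edges y [618.75902123   5.27604076  80.        ] [616.98349905  26.3129391   80.        ]
78 ['614,31,76', '619,31,73', '622,31,75', '627,31,72', '631,31,75', '635,31,74', '659,37,0', '664,37,0']
80 ['614,29,75', '618,29,75', '622,29,76', '627,29,75', '630,29,77', '635,29,74', '659,34,1', '664,34,1']
82 ['614,27,75', '618,27,76', '622,27,80', '626,27,80', '630,27,80', '634,27,80', '638,27,81', '665,32,-1']
84 ['615,25,75', '618,25,79', '622,25,81', '626,25,81', '630,25,81', '634,25,80', '638,25,81', '665,30,-1']
86 ['615,23,73', '618,23,81', '622,23,81', '626,23,82', '630,23,81', '634,23,80', '638,23,81', '665,27,1']
88 ['615,21,75', '618,21,81', '622,21,79', '626,21,80', '630,21,81', '635,21,81', '638,21,81', '666
[... 1437 characters left out ...]
-70,167', '574,-70,167', '578,-74,156', '582,-73,158', '605,-119,11']
200 ['549,-126,13', '553,-75,165', '557,-74,167', '560,-74,165', '564,-74,167', '567,-74,166', '571,-74,167', '574,-73,168', '579,-77,156', '582,-77,156', '605,-125,12']
204 ['549,-132,11', '553,-78,166', '557,-78,166', '560,-78,167', '564,-78,166', '567,-78,166', '571,-77,168', '574,-77,167', '579,-81,156', '582,-81,156', '605,-131,11']
208 ['549,-138,12', '554,-82,166', '557,-81,167', '560,-81,167', '564,-81,167', '567,-81,166', '571,-81,167', '574,-81,167', '579,-85,157', '583,-85,156', '606,-137,12']Traceback (most recent call last):
  File "<stdin>", line 15, in <module>
ValueError: cannot convert float NaN to integer
```

```bash
python3 - <<'E'
from h import *
from workcell import arm
s=arm.get_state()
print(rel(s,(564.3,-82.8,190),np.radians(91.48)))
E
```

```text
(array([-12.72056213,  12.21501506,  76.74161686]), [array([-1.67659802e-01,  3.20268234e-01,  1.79633152e+02]), array([-0.2043045 , -0.10695301, -0.36648459])])
```

play_rows(
  series=[
    [[-0.0127,0.0122,0],[-0.0006,-0.0003,-0.001]],
    [[0,0,0.025],[0,0,0]],
    [[0,0,0.025],[0,0,0]],
    [[0,0,0.025],[0,0,0]],
    [[0,0,0],[0,0,0]],
    [[0,0,0],[0,0,0]],
  ],
)

```text
time: 3.78
position: [567.1, -80.3, 191.6]
orientation: [2.18, 2.256, 0.004]
contact_force: [-0.1, 0.2, 1.2]
grip_width: 85.2
```

```bash
python3 - <<'E'
from h import *
from workcell import arm
s=arm.get_state();print(s["time"],s["position"])
print(rel(s,(564.3,-82.8,121),np.radians(91.48)))
E
```

```text
3.775 [567.13049657 -80.34779928 191.62306359]
(array([-2.26097573, -3.23394654, 70.6121214 ]), [array([-1.16515021e-01,  4.08838420e-01, -1.79520060e+02]), array([0.26096845, 0.0743735 , 0.47943708])])
```

play_rows(
  series=[
    [[-0.002,-0.003,0],[0.0007,0,0.0012]],
    [[0,0,0],[0,0,0]],
    [[0,0,0.02],[0,0,0]],
    [[0,0,0],[0,0,0]],
    [[0,0,0],[0,0,0]],
  ],
)

```text
time: 4.4
position: [567.5, -83.4, 176.7]
orientation: [2.186, 2.244, 0.005]
contact_force: [0.6, 0.3, -0.5]
grip_width: 85.2
```

```bash
python3 - <<'E'
from h import *
from workcell import arm
s=arm.get_state();print(s["time"],s["position"])
print(rel(s,(564.3,-82.8,121),np.radians(91.48)))
d=arm.snapshot("wrist");np.savez("w2.npz",**d);crop(d,0,0,640,400,1.25,"pics/w2.png");print(d["eye"],d["orientation"])
s=arm.get_state();print(s["time"],s["position"])
E
```

```text
4.4 [567.46416967 -83.41387353 176.72365978]
(array([ 0.91663919, -3.62362678, 55.69150897]), [array([  -0.35343425,    0.77035912, -179.95691953]), array([0.4905396 , 0.22505542, 0.04108468])])
[564.21199267  -4.55467176 318.4302005 ] [-0.31608458 -0.01317016  0.0249331 ]
4.45 [567.27390348 -83.36305355 176.57748489]
```

View pics/w2.png

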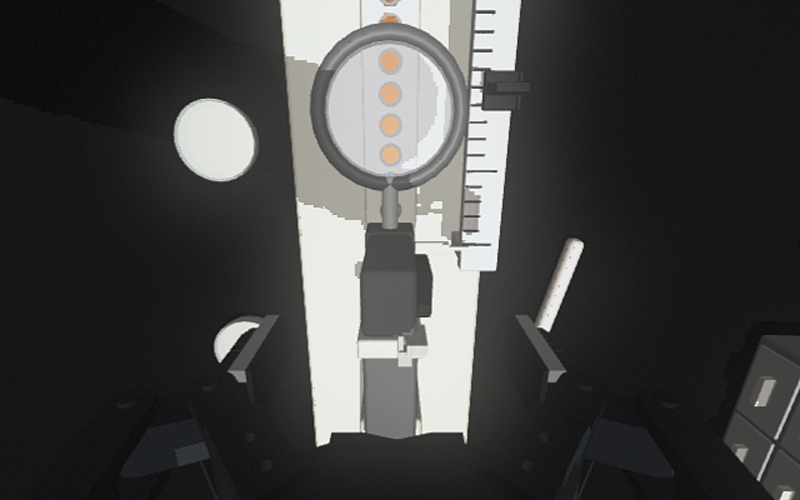

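play_rows(
  series=[
    [[0.001,-0.0036,0],[0.0014,0.0006,0]],
    [[0,0,0],[0,0,0]],
    [[0,0,0.02],[0,0,0]],
    [[0,0,0.02],[0,0,0]],
    [[0,0,0.015],[0,0,0]],
    [[0,0,0],[0,0,0]],
    [[0,0,0],[0,0,0]],
  ],
)

```text
time: 5.32
position: [565.9, -83.1, 123.4]
orientation: [2.189, 2.248, 0.003]
contact_force: [0.0, -0.2, -0.7]
grip_width: 85.4
```

```bash
python3 - <<'E'
from h import *
from workcell import arm
s=arm.get_state();print(s["time"],s["position"],s["contact_force"])
print(rel(s,(564.3,-82.8,121),np.radians(91.48)))
d=arm.snapshot("wrist");np.savez("w3.npz",**d);crop(d,0,0,640,400,1.25,"pics/w3.png");print(d["eye"],d["orientation"])
E
```

```text
5.325 [565.8932089  -83.06590591 123.35906063] [ 0.00467522 -0.23462737 -0.74407915]
(array([ 0.31137963, -1.59579818,  2.35173521]), [array([-1.24683302e-01,  3.90108288e-01, -1.79958145e+02]), array([0.24840797, 0.07939418, 0.04138936])])
[563.24573131  -4.54431748 265.24906746] [-0.31358294 -0.00887086  0.02562217]
```

View pics/w3.png

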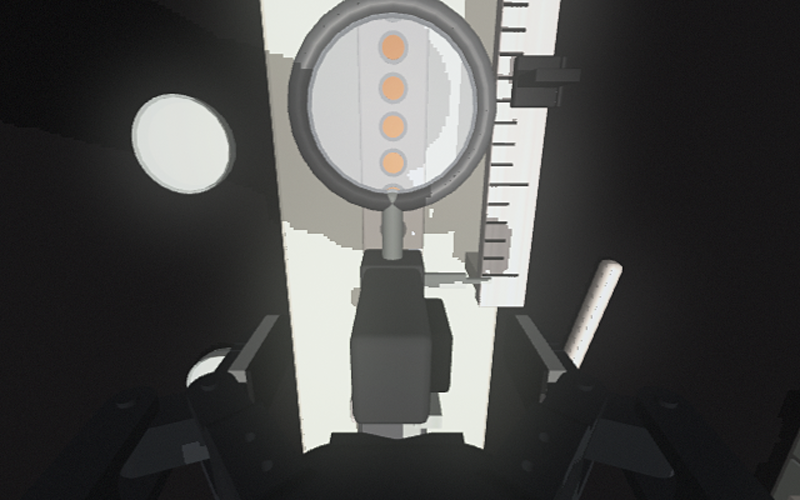

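play_rows(
  series=[
    [[0,-0.0018,0.002],[0.0007,0.0002,0]],
    [[0,0,0],[0,0,0]],
  ],
)

```text
time: 5.62
position: [564.8, -83.3, 122.5]
orientation: [2.191, 2.25, 0.001]
contact_force: [1.3, 0.5, 0.4]
grip_width: 85.6
```

play_rows(
  series=[
    [[0,0,0],[0,0,0]],
    [[0,0,0],[0,0,0]],
    [[0,0,0],[0,0,0]],
    [[0,0,0],[0,0,0]],
    [[0,0,0],[0,0,0]],
    [[0,0,0],[0,0,0]],
  ],
  jaw=1,
  grip_force=45,
)

```text
time: 6.38
position: [563.7, -83.5, 123.8]
orientation: [2.192, 2.249, -0.001]
contact_force: [0.3, -0.3, 0.4]
grip_width: 25.3
```

```bash
python3 - <<'E'
from h import *
from workcell import arm
s=arm.get_state();print(s["time"],s["position"],s["contact_force"],s["grip_width"])
d=arm.snapshot("wrist");np.savez("w4.npz",**d);crop(d,0,0,640,400,1.25,"pics/w4.png");print(d["eye"],d["orientation"])
E
```

```text
6.375 [563.73929981 -83.50518944 123.7738799 ] [ 0.27469581 -0.27080285  0.43677643] 25.29679634373087
[561.79260443  -4.98042429 265.67657851] [-0.31355946 -0.00442744  0.02549084]
```

View pics/w4.png

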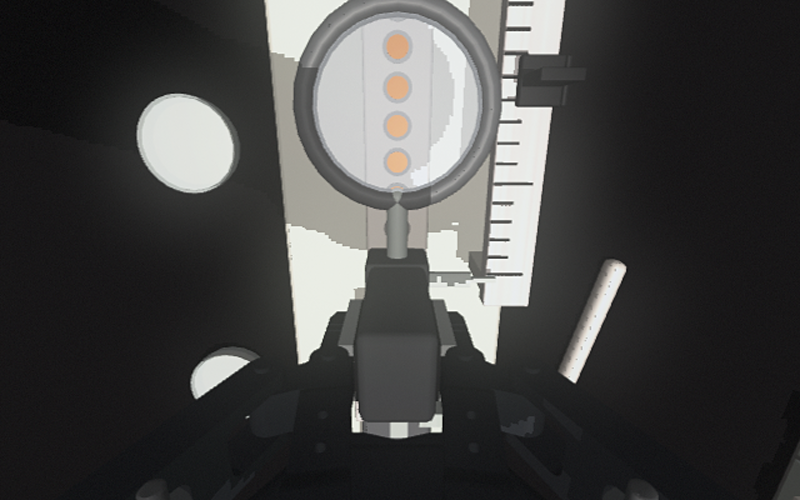

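play_rows(
  series=[
    [[0.003,0,0],[0,0,0]],
    [[0.005,0,0],[0,0,0]],
    [[0.006,0,0],[0,0,0]],
    [[0.006,0,0],[0,0,0]],
    [[0.006,0,0],[0,0,0]],
    [[0.006,0,0],[0,0,0]],
    [[0.006,0,0],[0,0,0]],
    [[0.006,0,0],[0,0,0]],
  ],
)

```text
time: 7.42
position: [562.7, -38.9, 123.8]
orientation: [2.191, 2.246, -0.007]
contact_force: [-1.1, -4.5, 1.3]
grip_width: 25.3
```

```bash
python3 - <<'E'
from h import *
from workcell import arm
s=arm.get_state();print(s["time"],s["position"],s["contact_force"],s["grip_width"])
print(rel(s,(563.8-.0258*98,-83.5+98,124),np.radians(91.48)))
d=arm.snapshot("wrist");np.savez("w5.npz",**d);crop(d,0,0,640,400,1.25,"pics/w5.png")
E
```

```text
7.425 [562.70722091 -38.91048385 123.77273716] [-1.06945326 -4.51633749  1.31095508] 25.343477689125027
(array([53.42738725, -0.11019408, -0.54276214]), [array([5.31326592e-01, 2.90668620e-02, 1.79940861e+02]), array([-0.01851057,  0.33836317, -0.05835205])])
```

View pics/w5.png

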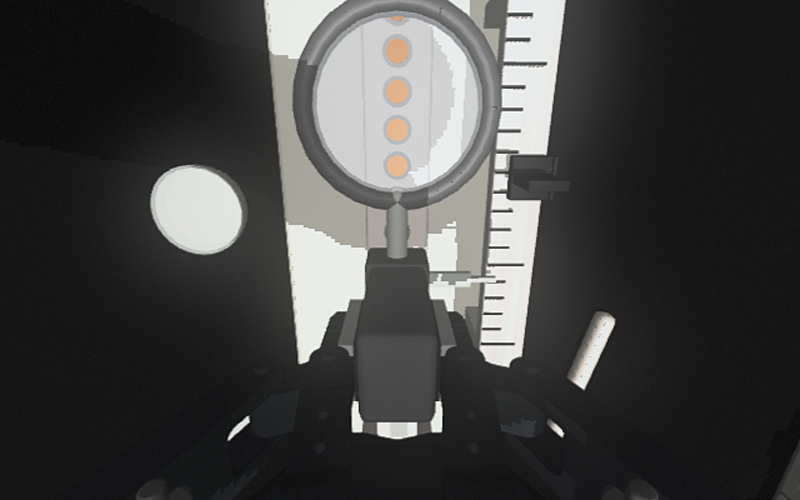

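play_rows(
  series=[
    [[0.004,0,0],[0,0,0]],
    [[0.006,0,0],[0,0,0]],
    [[0.006,0,0],[0,0,0]],
    [[0.006,0,0],[0,0,0]],
    [[0.006,0,0],[0,0,0]],
    [[0.006,0,0],[0,0,0]],
    [[0.005,0,0],[0,0,0]],
    [[0,0,0],[0,0,0]],
  ],
)

```text
time: 8.48
position: [561.7, 3.6, 123.7]
orientation: [2.19, 2.247, -0.006]
contact_force: [0.1, -4.0, 1.6]
grip_width: 25.3
```

```bash
python3 - <<'E'
from h import *
from workcell import arm
s=arm.get_state();print(s["time"],s["position"],s["contact_force"],s["grip_width"])
print(rel(s,(563.8-.0258*98,-83.5+98,124),np.radians(91.48)))
d=arm.snapshot("wrist");np.savez("w6.npz",**d);crop(d,0,0,640,400,1.25,"pics/w6.png");crop(d,340,180,440,280,6,"pics/w6c.png")
E
```

```text
8.475 [561.68572601   3.55729907 123.74608251] [ 0.10848241 -4.02536668  1.64317911] 25.33949983382958
(array([10.94810762, -0.13766959, -0.31410938]), [array([4.94740694e-01, 4.61747899e-03, 1.79966377e+02]), array([-0.00294012,  0.31501975, -0.03294293])])
```

View pics/w6.png

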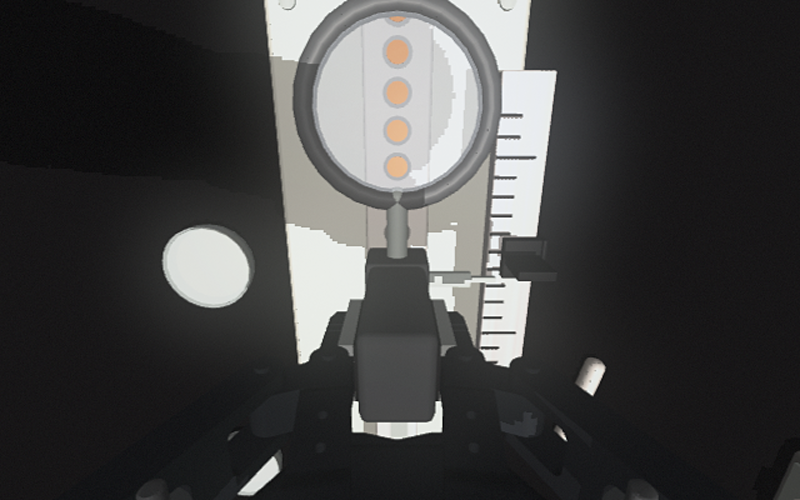

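View pics/w6c.png

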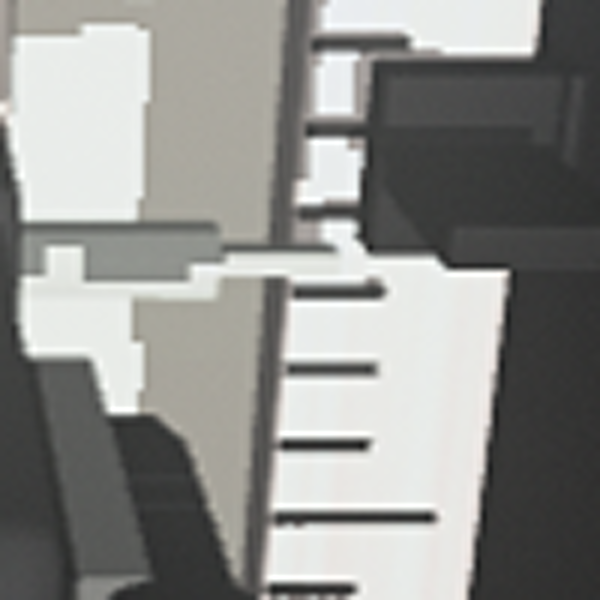

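```bash
python3 - <<'E'
from h import *
d=dict(np.load("w6.npz"))
f=lambda x,y,z:at(d,x/6+340-.4,y/6+180-.4,z).round(1)
print("ptr",f(330,248,82))
for y,v in [(517,50),(443,60),(369,70),(291,80),(212,90),(128,100),(42,110)]: print(v,f(320,y,75))
print("fin top near edges",f(460,230,105),f(460,266,105)," body edges z80",f(380,62,80))
P=cloud(d)
for r in range(188,228,2): print(r,['%.0f,%.0f,%.0f'%tuple(P[r,c]) for c in (395,403,410,418,424,430)])
E
```

```text
ptr [613.4   6.7  82. ]
50 [618.  -31.6  75. ]
60 [616.9 -21.5  75. ]
70 [615.9 -11.7  75. ]
80 [614.8  -1.7  75. ]
90 [613.8   8.2  75. ]
100 [612.7  18.3  75. ]
110 [611.7  28.4  75. ]
fin top near edges [619.   18.4 105. ] [619.5  14.6 105. ]  body edges z80 [617.1  27.7  80. ]
188 ['613,27,75', '619,27,74', '623,28,74', '629,28,74', '633,28,74', '638,27,72']
190 ['613,26,75', '618,27,77', '622,27,78', '627,27,78', '632,27,78', '635,28,78']
192 ['614,24,74', '617,26,80', '622,27,81', '626,27,82', '631,27,81', '635,27,80']
194 ['614,23,74', '617,25,80', '622,25,81', '627,25,79', '631,26,81', '635,25,80']
196 ['614,22,74', '618,24,80', '622,24,82', '627,24,81', '631,24,80', '635,24,80']
198 ['614,21,76', '618,22,80', '622,23,81', '627,23,81', '631,23,82', '635,23,80']
200 ['614,19,74', '618,21,80', '622,21,81', '627,21,81', '631,22,81', '635,22,81']
202 ['614,18,75', '618,20,81', '623,20,80', '628,20,80', '632,20,80', '636,20,80']
204 ['615,16,74', '618,18,81', '622,19,81', '627,19,82', '632,19,81', '635,19,82']
206 ['615,15,75', '618,17,81', '621,19,86', '627,19,85', '630,19,86', '634,19,85']
208 ['615,13,74', '618,15,80', '620,19,89', '625,18,88', '629,19,89', '633,19,89']
210 ['615,12,75', '618,14,81', '619,19,93', '624,18,92', '628,19,92', '632,19,92']
212 ['615,10,75', '619,13,80', '618,18,96', '623,18,95', '626,19,96', '630,19,96']
214 ['615,8,74', '619,11,80', '619,17,94', '622,18,98', '625,19,100', '629,19,99']
216 ['615,7,75', '619,10,81', '619,15,95', '621,18,101', '625,18,102', '628,19,103']
218 ['616,5,74', '619,9,81', '619,14,95', '620,18,105', '624,18,104', '628,18,104']
220 ['616,4,74', '619,7,82', '624,7,81', '620,17,104', '625,16,103', '628,17,104']
222 ['614,6,83', '620,5,80', '624,6,81', '621,15,104', '624,16,105', '628,16,104']
224 ['614,5,83', '622,1,74', '627,1,74', '621,14,104', '624,15,105', '628,15,105']
226 ['616,0,76', '622,-0,74', '626,1,76', '632,0,75', '636,1,76', '673,-33,-2']
```

play_rows(
  series=[
    [[0.003,0,0],[0,0,0]],
    [[0.004,0,0],[0,0,0]],
    [[0.003,0,0],[0,0,0]],
    [[0.001,0,0],[0,0,0]],
    [[0,0,0],[0,0,0]],
    [[0,0,0],[0,0,0]],
  ],
)

```text
time: 9.28
position: [561.5, 13.8, 123.8]
orientation: [2.191, 2.245, -0.007]
contact_force: [0.8, -5.1, 1.4]
grip_width: 25.7
```

```bash
python3 - <<'E'
from h import *
from workcell import arm
s=arm.get_state();print(s["time"],s["position"],s["contact_force"],s["grip_width"])
print(rel(s,(563.8-.0258*98,-83.5+98,124),np.radians(91.48)))
d=arm.snapshot("wrist");np.savez("w7.npz",**d);crop(d,340,180,440,280,6,"pics/w7c.png")
P=cloud(d)
for r in range(216,232): print(r,['%.0f,%.0f,%.0f'%tuple(P[r,c]) for c in (388,391,395,403)])
print(arm.get_state()["position"])
E
```

```text
9.275 [561.50804     13.84787636 123.79873619] [ 0.77921027 -5.09884667  1.38946565] 25.672788212331252
(array([ 0.65645317, -0.22031318, -0.20544482]), [array([5.73414115e-01, 3.28148445e-03, 1.79930418e+02]), array([-0.00208986,  0.36518665, -0.06866804])])
216 ['611,17,74', '612,18,75', '615,18,75', '619,20,80']
217 ['611,16,74', '612,17,75', '616,16,74', '619,19,81']
218 ['611,15,74', '613,16,74', '615,16,74', '619,19,82']
219 ['611,15,73', '613,15,74', '615,16,77', '619,18,80']
220 ['609,16,80', '611,17,80', '614,17,80', '618,18,83']
221 ['609,16,81', '611,16,81', '613,17,83', '619,17,82']
222 ['608,17,83', '610,17,83', '613,17,84', '619,16,82']
223 ['608,16,84', '611,16,83', '613,16,83', '619,15,81']
224 ['608,16,85', '611,15,83', '613,16,84', '619,15,82']
225 ['609,14,84', '610,15,84', '613,15,84', '619,14,82']
226 ['611,10,74', '613,10,75', '616,10,75', '620,13,80']
227 ['611,9,74', '613,9,75', '616,9,74', '619,12,81']
228 ['611,8,74', '613,9,75', '616,8,74', '620,11,81']
229 ['611,7,74', '613,8,75', '616,8,75', '619,11,82']
230 ['611,7,75', '613,7,75', '616,7,76', '620,10,81']
231 ['612,6,74', '613,6,75', '616,6,74', '620,9,81']
[561.44301061  13.87426916 123.73795654]
```

View pics/w7c.png

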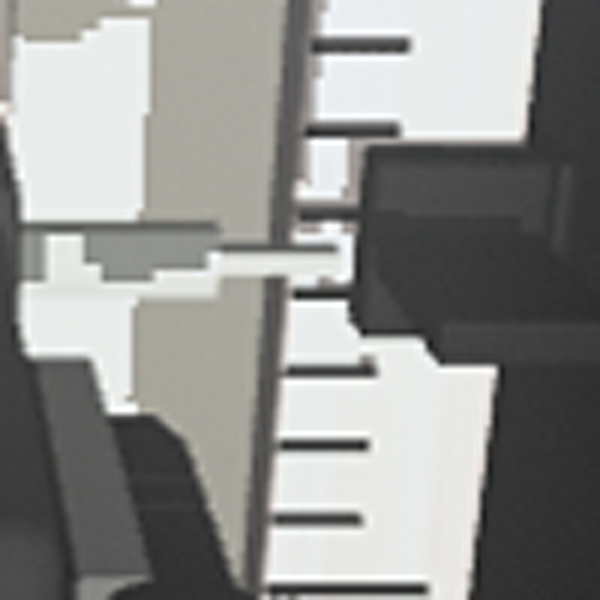

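```bash
python3 - <<'E'
from h import *
from workcell import arm
for i in range(6):
    d=arm.snapshot("top");s=arm.get_state();print(s["time"],s["position"].round(2),s["contact_force"].round(1),round(s["grip_width"],1))
crop(d,260,165,440,240,4.4,"pics/top9.png")
print(arm.sign_off())
E
```

```text
9.375 [561.44  13.87 123.78] [-0.3 -3.7  0.9] 25.3
9.425 [561.45  13.84 123.76] [ 0.4 -4.   1.1] 25.5
9.475 [561.46  13.83 123.77] [-0.8 -3.9  1.8] 25.6
9.525 [561.45  13.84 123.76] [ 0.3 -4.4  1.9] 25.5
9.575 [561.45  13.85 123.78] [-1.1 -4.4  0.9] 25.3
9.625 [561.44  13.86 123.74] [-0.2 -3.5  1.6] 25.7
the job is handed in; nothing more can be done
None
```

View pics/top9.png

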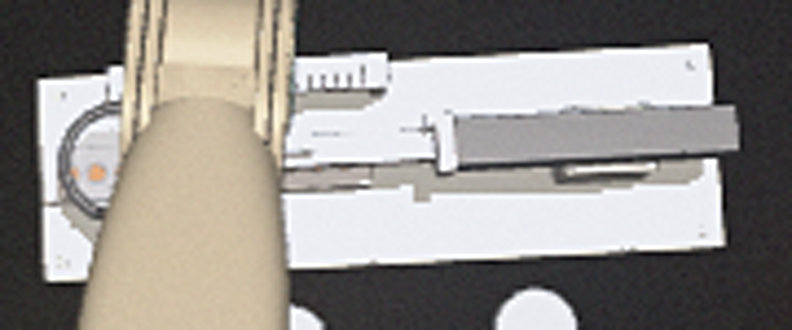

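I gripped the magnifier from above and squeezed the lock button. I then drew the boom out about 97 mm at about 50 mm/s and handed the job in at 9.6 s, still holding it at the clip's mark.

- **Button:** the opening stayed at 25.3–25.7 mm over the 26 mm grip, from closing to hand-in, which means the button was flush.
- **Position:** the wrist camera put the pointer at y ≈ 16 mm and the middle of the clip's fin at 16.3 mm. The arm's own travel put it about 0.7 mm short. Both are within the 5 mm allowed.
- **Holding still:** the arm's position held within about 0.05 mm over the last 0.25 s. It was pulling against about 4 N from the spring.
- **Surroundings:** the clip was still where I first measured it, to about 1 mm. I saw no bystander touched, but the arm hides part of the last top view, so not everything was rechecked there.

No check failed. The cameras and the arm's readings agreed to within about 1 mm.

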